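# Seat a housing cover flush in the weld nest

## Robot

A 6-joint arm with a two-finger parallel gripper is mounted at the origin on a cart in front of the work surface, level with it; the furniture and walls round the work are solid. World frame = base frame: x ahead of the robot, y to its left, z up, the work surface at z = 0. Lengths are in mm, angles in rad, forces in N, time in s.
With the tool pointing down it reaches from about 275 to 1000 mm from the base axis. Payload 8.4 kg.
Tool frame: the origin (TCP) lies at the centre of the arm's flange, where the gripper is bolted on; the fingertips stand 173 mm ahead of it and the grasp point (between the pads) lies 155 mm ahead of it; z points along the fingers, y is the line along which they close (so a half turn about z gives the same grasp; the last joint's range is limited). The gripper opens to 85 mm and grips with 20 to 120 N. Pads are 22 mm wide; open, the fingers measure 114 mm over their backs; the gripper's body (76 mm by 85 mm) begins 54 mm behind the grasp point. The pads swing forward as they close: fully open they stand 13 mm farther back than shut.
Start: joints at [-1.165, 0.353, 1.633, -0, 1.155, -0.002], TCP at [247.868, -573.751, 404.681] pointing down, gripper open.
Joint ranges: [-2.63, 2.63], [-0.92, 2.1], [0.06, 2.66], [-1.3, 4.44], [0, 2.69], [-3.02, 3.02]. Speed limits (rad/s): [2.22, 2.22, 2.79, 3.14, 3.14, 3.14].

## Interface

Orientations are given as a unit quaternion [x, y, z, w].
In Python, from rig import sensors, optics, job gives the robot as it stands.
- The arm moves only by the shell command python3 -m crank 'ROWS'. ROWS is JSON, a list of rows, each a list of 5 numbers: the opening, from 0 (shut) to 1 (fully open), then the shift along the world's x, y, z in m, then the turn about the world's z in rad. In form: [[grip, tx, ty, tz, yaw], ...]. A call has 1 to 20 rows; each row shifts and turns the commanded pose from where the row before left it; what a row does not reach is not made up. A row lasts 1/10 s, in which the tool goes at most 50 mm and 8.59 degrees, less where a joint would pass 70% of its speed; a pose out of reach is approached as far as the arm can. A call with a gripper value outside its range is refused whole. The fingers move at their own pace and stop on an object; the grip force is fixed at half the most. Time passes only in rows, so rows that do not move let the fingers close. It gives the time, the measured TCP pose, the force, the opening and the grip force at its end, in the units of the state.
- sensors.read_state(): the state, without advancing time (a new reading comes with each control period).
- optics.camera(name): name is "scene" or "top" or "wrist"; returns (picture, depth): 420x560x3 uint8, red, green, blue; 420x560 float32, mm along the optical axis (not along the pixel's ray), 0 where there is no reading.
- optics.camera_params(name): a dict with "fovy" (degrees; the focal length in pixels is half the picture's height over the tangent of half this angle, whatever the lens; pixels are square), "cx", "cy" (the principal point, pixels), "R" (3x3) and "t" (3): a world point X has camera coordinates R X + t. Camera axes: x right, y down, z forward; pixel columns grow to the right and rows downward; lengths in mm; the calibration is good to about 2 mm. A picture is of the moment at which its call begins: read the wrist's pose just before it. camera_params takes no time and is no camera call; for the wrist camera it gives the pose at the moment of the call.
- job.finish_job(): hands the job in; it is judged then, once.
The state is a dict: "time_s": time; "qpos": joint angles; "joint_velocities": joint speeds; "joint_efforts": joint torques, N m; "position": TCP position; "orientation": TCP orientation; "ft_force": force on the tool from outside, world axes, zero at the start; "torque": the same for the moment, N m; "gripper_width": finger opening in mm; "finger_force": force on a finger pad.
Only numpy, scipy, OpenCV 4.12 (cv2) and the standard library are available. Lean on these libraries where they do the work, as an engineer would, in place of code of your own. Each camera call takes 0.05 s, during which the arm holds its last target. There are 200 camera calls.

## Task

Load the nest for the next weld: of the three moulded covers on the worktop, take the one that fits the oblong recess of the aluminium nest, lay it in the recess closed side up and let go, so that it lies proud on the raised pad. Then press down on its top until it is flush with the nest, and leave it there. Leave the other two covers where they are.

Things in the scene. Friction and masses are not known exactly. Their poses are not given: they have to be found in the camera images.
- oblong_cover: The cover that fits: black, moulded, rounded corners, closed side up, 40 mm (its x) x 62 mm (its y), 15 mm tall (z up), about 20 g, loose on the worktop. Origin: centre of its underside. In the recess (its axes along the nest's, either way round) it has 4 mm play all round; it stands 6 to 8 mm proud on the raised pad and is flush when the pad is at its stop.
- nest: Aluminium nest fixed on the worktop, 116 (its x) x 108 (y) x 29 mm high. Origin: centre of its underside, z up. Centred recess 48 (x) x 70 mm (y), 4 mm lead-in; a finger channel 44 mm wide, 21 mm deep, crosses it along x. In it a 30 x 56 mm steel pad, its top 20 to 22 mm above the worktop, held by friction: carries the cover, yields to about 6 N, stays down, stops hard at 14 mm.
- narrow_cover: Bystander: black moulded cover, long and narrow, 32 mm (its x) by 74 mm (its y), 17 mm tall, too long for the recess. Loose on the worktop. Origin at the centre of its underside.
- square_cover: Bystander: grey square moulded cover, 50 by 50 mm, 13 mm tall, too wide for the recess. Loose on the worktop. Origin at the centre of its underside.
Not all that is in view belongs to the job. Leave any green look-alike of the oblong_cover alone. Leave any green look-alike of the nest alone.

How it is judged (in metres and radians):
On the way:
1. the oblong cover lies in the recess on the raised pad, proud of the nest, let go of by the fingers (horizontal distance between oblong_cover and nest below 0.009 m and z of oblong_cover in the frame of nest between 0.0185 and 0.026 m and contact force between the fingers and oblong_cover below 0.3 N), for 0.1 s.
At the end, for the whole second after the job is handed in: The oblong cover lies at rest in the nest's recess, closed side up and level within 6 degrees, centred within 9 mm and in line with the recess within 15 degrees, pressed down to within 3 mm of flush with the nest's top (horizontal distance between oblong_cover and nest below 0.009 m and z of oblong_cover in the frame of nest below 0.017 m and angle between the y axis of oblong_cover and the y axis of nest, either way round below 0.26 rad and angle between oblong_cover's own z axis and vertical below 0.1 rad and linear speed of oblong_cover below 0.02 m/s); the robot touches nothing.
It fails at once if one of the other two covers was moved by more than 30 mm (distance of any of narrow_cover, square_cover from where it was at the start of the episode above 0.03 m).
It also fails if it takes over 40 s, if anything falls off the work surface, if the arm or the gripper's body presses on something with over 40 N, if the wrist force passes 120 N, or if a joint passes its speed limit or range.

## Working session

There is one attempt and no reset: what is moved stays moved. The work goes in short steps, Python scripts to look and compute and a shell command to move; the robot and the scene stay as the last step left them, time stands still between calls to the robot, and variables do not carry over. Pictures are saved under pics/ and viewed, at most 10 in all, crops included, and the job is handed in when it is done.

```bash
mkdir -p pics; python3 - <<'E'
from rig import sensors, optics
import cv2,numpy as np
s=sensors.read_state();print(s)
for n in("top","scene"):
    p,d=optics.camera(n);cv2.imwrite(f"pics/{n}0.png",p[:,:,::-1]);np.savez(f"{n}0.npz",p=p,d=d,**optics.camera_params(n));print(n,optics.camera_params(n),(d==0).mean())
E
```

```text
{'time_s': 0.0, 'qpos': array([-1.16538950e+00,  3.53678154e-01,  1.63411168e+00,  5.55636201e-06,
        1.15520291e+00, -2.42065563e-03]), 'joint_velocities': array([ 0.00021322,  0.00102551, -0.00070269,  0.00117143, -0.00141014,
       -0.00122238]), 'joint_efforts': array([ 3.63979954e-03, -6.05250120e+01, -3.42062974e+01,  2.86829491e-04,
        9.28203663e-03, -3.58922534e-06]), 'position': array([ 247.7859794 , -573.54032717,  403.95237956]), 'orientation': array([ 9.79281521e-01,  2.02502379e-01, -1.37612382e-04, -6.86391660e-04]), 'ft_force': array([0.22858016, 0.09215479, 0.46769912]), 'torque': array([-0.0193708 , -0.00450481, -0.01419251]), 'finger_force': 0.0, 'gripper_width': 85.1978326978423}
top {'fovy': 49.02171125280885, 'cx': 278.18581319209545, 'cy': 206.8728242501214, 'R': array([[ 0.0233504 , -0.99967053, -0.01065762],
       [-0.99072531, -0.02171144, -0.13413417],
       [ 0.13385859,  0.01369086, -0.99090587]]), 't': array([  41.98296248,  593.11948378, 1110.9967102 ])} 0.004013605442176871
scene {'fovy': 46.2670395969122, 'cx': 285.5675243943856, 'cy': 205.94404076925588, 'R': array([[-0.73523671, -0.6774582 ,  0.02184861],
       [-0.28499863,  0.27973777, -0.91680018],
       [ 0.61498192, -0.68029197, -0.39874813]]), 't': array([460.3852572 , 191.54058337, 893.33281701])} 0.004022108843537415
```

View pics/top0.png

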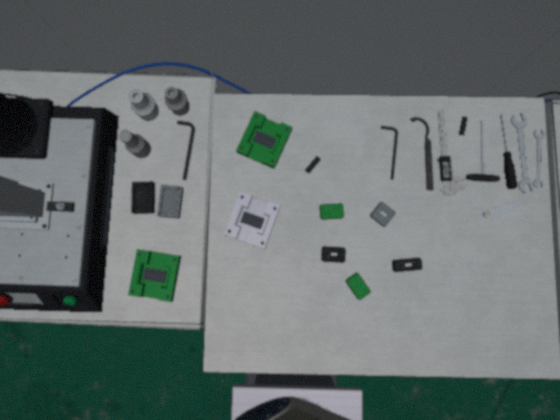

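View pics/scene0.png

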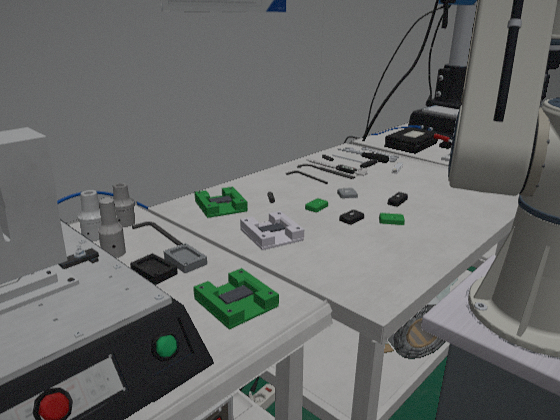

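Top view: the candidates for the oblong cover are black (333,254), about 24x16 px; black (407,265), about 29x12 px; grey square (382,214); and green look-alikes at (331,211) and (358,286). (333,254) fits, being black with a 1.5:1 aspect; (407,265) is the long narrow cover. The nest is the aluminium one at (252,219), and the green ones at (264,139) and (155,275) are look-alikes. I'll measure these and confirm in a crop.

```bash
cat > h.py <<'E'
import numpy as np,cv2
def world(z):
    "per-pixel world points from a saved view"
    h,w=z['d'].shape;f=h/2/np.tan(np.radians(float(z['fovy'])/2))
    u,v=np.meshgrid(np.arange(w),np.arange(h))
    c=np.stack([(u-z['cx'])/f,(v-z['cy'])/f,np.ones_like(z['d'])],-1)*z['d'][...,None]
    return (c-z['t'])@z['R']
E
python3 - <<'E'
from h import *
for n in("top","scene"):
    z=np.load(f"{n}0.npz");W=world(z);p=z['p'].astype(int)
    reg=(W[...,0]>230)&(W[...,0]<900)&(abs(W[...,1])<420)&(W[...,2]>-20)&(W[...,2]<60)&(z['d']>0)
    dark=(p.max(2)<75)&reg
    k,l,st,_=cv2.connectedComponentsWithStats(dark.astype(np.uint8))
    for i in range(1,k):
        if st[i,4]<60:continue
        q=W[l==i];r=cv2.minAreaRect(q[:,:2].astype(np.float32))
        print(n,st[i],np.round(np.median(q[:,2]),1),np.round(r[0],1),np.round(r[1],1),round(r[2],1))
z=np.load("top0.npz");c=cv2.resize(z['p'][185:310,220:430,::-1],None,fx=3.8,fy=3.8,interpolation=cv2.INTER_CUBIC);cv2.imwrite("pics/crop.png",c)
W=world(z)
# nest by height
p=z['p'].astype(int);hi=(W[...,2]>18)&(W[...,2]<45)&(p.max(2)-p.min(2)<50)
b=hi.astype(np.uint8);b[:, :215]=0;b[:185]=0;b[255:]=0;b[:,290:]=0
q=W[b>0];print(np.round(cv2.minAreaRect(q[:,:2].astype(np.float32)),1) if 0 else cv2.minAreaRect(q[:,:2].astype(np.float32)),np.median(q[:,2]),len(q))
for uv in[(252,219),(240,215),(310,230),(333,254),(350,240)]:print(uv,W[uv[1],uv[0]].round(1))
E
```

```text
top [174 102  15  13  86] 23.4 [846.5 313.6] [15.8 43.8] 30.6
top [411 118  22  72 313] 6.3 [ 748.7 -326.5] [194.1  37.9] 11.9
top [178 121  16  58 163] 8.1 [745.5 295.3] [155.   38.8] 9.3
top [382 127  15  51  97] 8.1 [ 749.6 -239.9] [134.9  34.8] 9.8
top [253 131  23  17 229] 22.2 [771.1  96.1] [54.6 28.5] 67.1
top [136 140  14  17 118] 33.3 [733.5 403.8] [13.  39.6] 57.5
top [306 157  14  15  76] 15.0 [708.9 -30.3] [10.7 44.3] 51.7
top [438 156  14  25 146] 13.7 [ 706.2 -370.6] [64.2 29.4] 5.1
top [136 182  19  31 520] 11.8 [614.2 398.7] [80.1 44.1] 1.9
top [242 213  20  14 165] 21.5 [559.4 120.8] [48.1 22.1] 71.5
top [322 247  23  15 294] 15.1 [478.9 -85.1] [56.1 35.1] 89.8
top [393 258  29  13 284] 16.9 [ 457.3 -270.4] [28.  69.8] 6.1
top [138 264  28  20 308] 19.2 [415.8 367.1] [65.3 47.5] 83.3
scene [298 164  57  15 122] 3.7 [ 743.8 -322.7] [192.6  41.6] 9.4
scene [336 165  21   9  85] 8.8 [ 702.1 -363.8] [64.4 24.6] 17.1
scene [286 171  42  13  74] 4.1 [ 747.8 -233.9] [144.9  39. ] 11.0
scene [206 189  41  22 219] 19.4 [760.   94.4] [ 68.7 118.5] 78.7
scene [195 193  24  23 1
[... 217 characters left out ...]
[199.9  40.8] 3.7
scene [258 223  27   9 123] 20.2 [555.1 121. ] [64.  27.8] 68.0
scene [170 247  30  10  63] 11.3 [615.7 321.1] [65.2 30.2] 30.0
scene [139 252  68  30 839] 8.9 [607.2 366.4] [106.6  94.5] 89.9
scene [214 274  65  36 660] 17.4 [406.2 362.2] [117.1  80.7] 4.2
scene [194 288  26  30 247] 11.4 [437.9 415.2] [ 3.3 84.1] 82.6
scene [231 311  13  14  93] 14.0 [363.6 407.2] [25.3  4.7] 82.5
((561.2845458984375, 120.67095184326172), (108.42807006835938, 116.19107818603516), 71.77178192138672) 28.330328883777337 1251
(252, 219) [561.8 121.   24.3]
(240, 215) [573.  153.2   9.5]
(310, 230) [539.5 -27.3  -2.7]
(333, 254) [478.6 -84.5  19.7]
(350, 240) [ 5.160e+02 -1.298e+02 -5.000e-01]
```

View pics/crop.png

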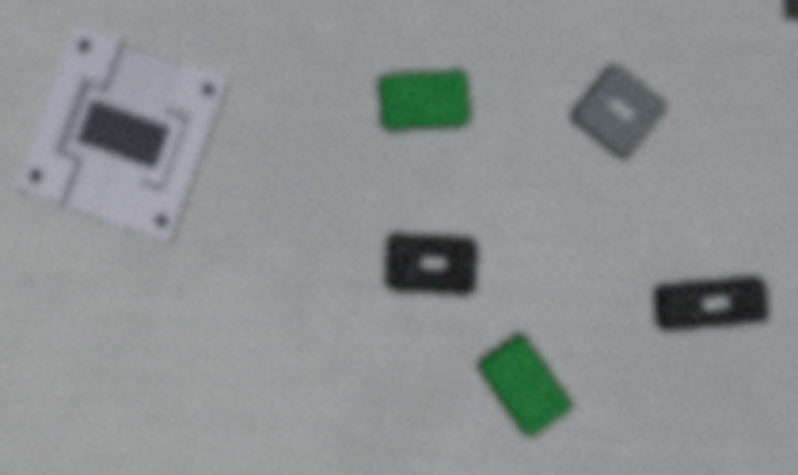

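The crop confirms it: the black cover with aspect about 1.5 at crop (431,264) is the oblong one, and the narrow one is at (712,303). The aluminium nest is at (120,135), with its pad's long axis running at about 71.5° in the world. I'll move above the cover for a close look.

```bash
python3 -m crank '[[1,0.0153,0.0327,0,0.0775],[1,0.0153,0.0327,0,0.0775],[1,0.0153,0.0327,0,0.0775],[1,0.0153,0.0327,0,0.0775],[1,0.0153,0.0327,0,0.0775],[1,0.0153,0.0327,0,0.0775],[1,0.0153,0.0327,0,0.0775],[1,0.0153,0.0327,0,0.0775],[1,0.0153,0.0327,0,0.0775],[1,0.0153,0.0327,0,0.0775],[1,0.0153,0.0327,0,0.0775],[1,0.0153,0.0327,0,0.0775],[1,0.0153,0.0327,0,0.0775],[1,0.0153,0.0327,0,0.0775],[1,0.0153,0.0327,0,0.0775],[1,0,0,0,0],[1,0,0,0,0]]'
cat > look.py <<'E'
import sys
from h import *
from rig import sensors,optics
def grab(name):
    par=optics.camera_params("wrist");p,d=optics.camera("wrist")
    np.savez(name+".npz",p=p,d=d,**par);cv2.imwrite(f"pics/{name}.png",p[:,:,::-1])
    s=sensors.read_state();print(s['time_s'],s['position'].round(1),s['orientation'].round(4),s['gripper_width'])
    return np.load(name+".npz")
def blob(z,cx,cy,r,zlo,zhi,dark=75):
    W=world(z);p=z['p'].astype(int)
    m=(np.hypot(W[...,0]-cx,W[...,1]-cy)<r)&(W[...,2]>zlo)&(W[...,2]<zhi)&(p.max(2)<dark)&(z['d']>0)
    k,l,st,_=cv2.connectedComponentsWithStats(m.astype(np.uint8))
    if k<2:print("none");return
    i=1+st[1:,4].argmax();q=W[l==i];print(st[i],'z pct',np.percentile(q[:,2],[5,50,95]).round(1),cv2.minAreaRect(q[:,:2].astype(np.float32)))
E
python3 - <<'E'
from look import *
z=grab("w1");blob(z,478,-84,60,5,30);print((-z['R'].T@z['t']).round(1))
E
```

```text
time_s: 1.8
position: [477.4, -82.6, 404.4]
orientation: [0.707, 0.707, -0.0, -0.0]
ft_force: [-0.4, -0.2, -0.9]
gripper_width: 85.1
finger_force: 0.0
1.85 [477.1 -83.3 404.4] [ 7.072e-01  7.070e-01 -4.000e-04 -2.000e-04] 85.60733279765005
[ 265  152   35   54 1629] z pct [12.2 14.4 15.9] ((480.8145751953125, -85.8604507446289), (60.40616989135742, 38.02010726928711), 87.8302993774414)
[478.7 -17.3 373.2]
```

View pics/w1.png

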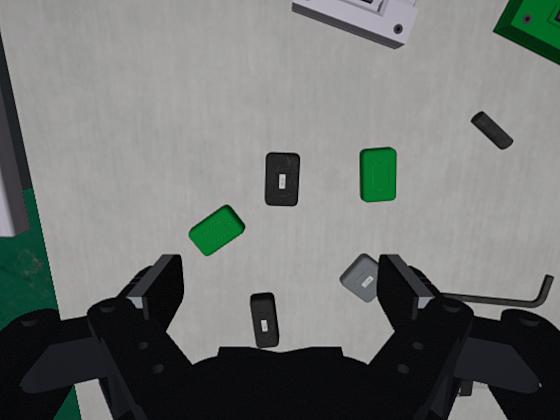

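The wrist view shows the oblong cover at (282,180) upright between the fingers' line, with no obstacles within finger reach; the green cover at (378,175) is about 108 mm away. I'll go down halfway and check again.

```bash
python3 -m crank '[[0.9,0.003,-0.002,-0.04,-0.035],[0.9,0,0,-0.04,0],[0.9,0,0,-0.04,0],[0.9,0,0,0,0],[0.9,0,0,0,0]]'
python3 - <<'E'
from look import *
z=grab("w2");blob(z,480,-85,45,5,30)
E
```

```text
time_s: 2.35
position: [480.1, -86.1, 284.9]
orientation: [0.72, 0.694, -0.001, -0.001]
ft_force: [0.5, -0.7, 0.7]
gripper_width: 76.9
finger_force: 0.0
2.4 [480.8 -86.  286.1] [7.20e-01 6.94e-01 3.00e-04 5.00e-04] 77.20748864961072
[ 256  164   49   77 3380] z pct [12.3 14.5 15.7] ((481.3914794921875, -85.43730163574219), (59.97602462768555, 37.140907287597656), 87.22563171386719)
```

```bash
python3 -m crank '[[0.9,0.001,0.0,-0.04,-0.01],[0.9,0,0,-0.04,0],[0.9,0,0,-0.018,0],[0.9,0,0,-0.011,0],[0.9,0,0,0,0],[0.2,0,0,0,0],[0.2,0,0,0,0],[0.2,0,0,0,0],[0.2,0,0,0,0],[0.2,0,0,0,0],[0.2,0,0,0,0]]'
```

```text
time_s: 3.5
position: [482.0, -85.4, 177.4]
orientation: [0.723, 0.691, 0.001, 0.001]
ft_force: [-3.5, -0.1, 16.0]
gripper_width: 36.0
finger_force: 58.9
```

```bash
python3 -m crank '[[0.2,0,0,0.02,0],[0.2,0,0,0.03,0],[0.2,0,0,0.03,0],[0.2,0.01,0.024,0.02,-0.046],[0.2,0.01,0.024,0.02,-0.046],[0.2,0.01,0.024,0,-0.046],[0.2,0.01,0.024,0,-0.046],[0.2,0.01,0.024,0,-0.046],[0.2,0.01,0.024,0,-0.046],[0.2,0,0,0,0],[0.2,0,0,0,0],[0.2,0,0,0,0]]'
python3 - <<'E'
from look import *
z=grab("w3");blob(z,560,120,60,12,24,120);W=world(z)
p=z['p'].astype(int);m=(W[...,2]>24)&(W[...,2]<34)&(p.min(2)>110)&(p.max(2)-p.min(2)<50)&(np.hypot(W[...,0]-561,W[...,1]-121)<95)&(z['d']>0)
q=W[m];print(len(q),np.median(q[:,2]),cv2.minAreaRect(q[:,:2].astype(np.float32)))
E
```

```text
time_s: 4.7
position: [541.0, 58.2, 295.9]
orientation: [0.811, 0.585, -0.0, 0.0]
ft_force: [-0.7, -0.5, -0.8]
gripper_width: 35.4
finger_force: 60.7
4.75 [541.   58.  295.8] [ 8.112e-01  5.848e-01 -1.000e-04  0.000e+00] 35.89460656905011
[ 257   76   42   79 3186] z pct [19.7 20.8 22. ] ((561.6754150390625, 121.22378540039062), (54.943206787109375, 29.437454223632812), 71.57061767578125)
12828 28.49468838349618 ((561.646484375, 121.44497680664062), (108.33568572998047, 116.5794677734375), 71.93412780761719)
```

View pics/w3.png

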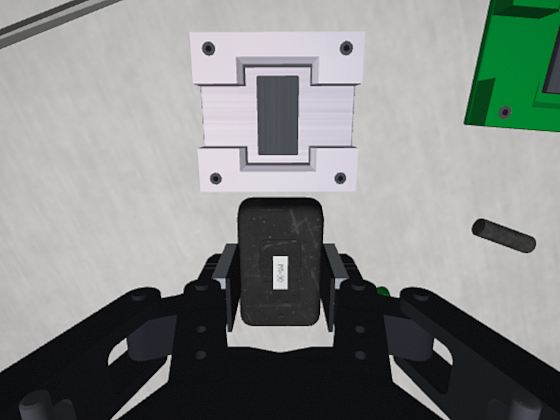

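The view shows the cover held square between the pads (centre about (281,262)) and the nest straight ahead with its pad at (278,115). Next is the cover's offset from the TCP.

```bash
python3 - <<'E'
from look import *
z=np.load("w3.npz");W=world(z)
m=(z['p'].max(2)<75)&(z['d']>0);m[:196]=0;m[332:]=0;m[:,:241]=0;m[:,321:]=0
m&=(W[...,2]>115)
q=W[m];print(len(q),np.percentile(q[:,2],[5,25,50,75,95]).round(1),q[:,:2].mean(0),cv2.minAreaRect(q[:,:2].astype(np.float32)))
ax=np.array([.316,.949]);s=(q[:,:2]-[541,58])@ax;t=(q[:,:2]-[541,58])@[.949,-.316]
print(np.percentile(s,[0,1,99,100]).round(1),np.percentile(t,[0,1,99,100]).round(1))
for v in range(200,340,10):print(v,W[v,262].round(1),z['p'][v,262],end=' ')
E
```

```text
9523 [128.3 132.3 132.9 133.4 134. ] [543.88398026  61.14628658] ((543.0283203125, 57.85283279418945), (60.222801208496094, 37.184837341308594), 70.97185516357422)
[-29.6 -27.9  30.1  30.6] [-16.9 -15.7  19.3  20.4]
200 [544.4  88.7 124.5] [16 15 16] 210 [543.8  86.  131.2] [45 46 45] 220 [542.6  82.3 133.1] [49 48 48] 230 [541.1  78.  133.1] [50 49 49] 240 [539.6  73.6 133. ] [39 38 38] 250 [538.2  69.4 133.5] [51 50 50] 260 [536.6  64.8 133.3] [44 43 44] 270 [534.8  60.  132.7] [48 48 48] 280 [533.7  56.3 134.7] [45 46 45] 290 [531.8  51.  133.6] [45 45 45] 300 [530.1  46.3 133.7] [44 43 46] 310 [528.   40.4 132. ] [53 51 52] 320 [526.4  35.8 132.7] [44 43 44] 330 [485.4 -60.3  -1.3] [199 197 196]
```

```bash
python3 -m crank '[[0.2,0.0049,0.0159,0,0],[0.2,0.0048,0.0159,0,0],[0.2,0.0048,0.0158,0,0],[0.2,0.0048,0.0158,0,0],[0.2,0,0,-0.03,0],[0.2,0,0,-0.03,0],[0.2,0,0,-0.015,0],[0.2,0,0,-0.005,0],[0.2,0,0,0,0],[0.2,0,0,0,0]]'
python3 - <<'E'
from look import *
z=grab("w4")
for n in("scene","top"):
    p,d=optics.camera(n);np.savez(n+"4.npz",p=p,d=d,**optics.camera_params(n))
    if n=="scene":s=cv2.resize(p[170:290,200:340,::-1],(490,420),interpolation=cv2.INTER_CUBIC)
cv2.imwrite("pics/c4.png",cv2.resize(np.hstack([z['p'][:,80:480,::-1][:, :],s]),(800,378)))
E
```

```text
time_s: 5.75
position: [561.3, 122.4, 216.6]
orientation: [0.811, 0.585, 0.001, 0.0]
ft_force: [-0.9, -0.8, 0.1]
gripper_width: 36.1
finger_force: 60.7
5.8 [561.3 122.3 216.8] [8.112e-01 5.848e-01 9.000e-04 4.000e-04] 36.17036462613452
```

View pics/c4.png

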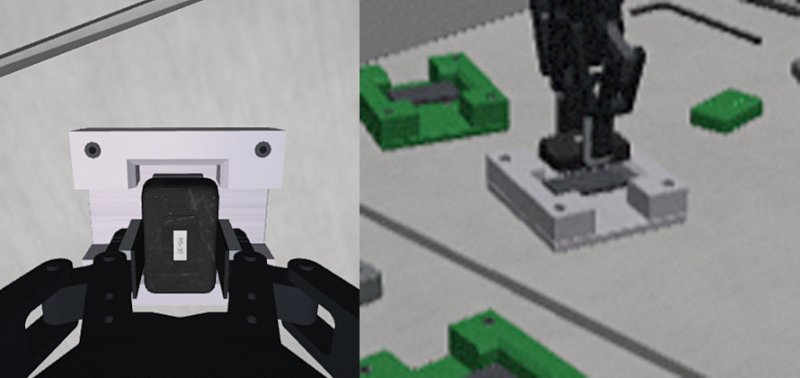

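The left pane shows the cover above the recess (centre about (180,235)), far nest screws at (92,150) and (262,150); the right pane agrees. I'll check the residual offset numerically.

```bash
python3 - <<'E'
from look import *
z=np.load("w4.npz");W=world(z);p=z['p'].astype(int)
a=np.radians(71.7);Y=np.array([np.cos(a),np.sin(a)]);X=np.array([Y[1],-Y[0]])
ok=z['d']>0
P=np.stack([(W[...,:2]-[561.3,122.4])@X,(W[...,:2]-[561.3,122.4])@Y],-1)
m=ok&(W[...,2]>45)&(W[...,2]<60)&(p.max(2)<75)&(abs(P[...,0])<26)
m=cv2.morphologyEx(m.astype(np.uint8),cv2.MORPH_OPEN,np.ones((9,9)))>0
k,l,st,_=cv2.connectedComponentsWithStats(m.astype(np.uint8));m=l==1+st[1:,4].argmax()
print('cover',m.sum(),np.percentile(P[m],[.3,99.7],axis=0).round(1).tolist(),np.median(W[m][:,2]))
n=ok&(abs(W[...,2]-28.5)<5)&(p.min(2)>110)&(P[...,1]>38)&(P[...,1]<52)&(abs(P[...,0])<80)
print('nest',n.sum(),np.percentile(P[n],[.3,99.7],axis=0).round(1).tolist())
n=ok&(abs(W[...,2]-28.5)<5)&(p.min(2)>110)&(P[...,1]>0)&(P[...,1]<70)&(abs(P[...,0])<80)
print('far edge',np.percentile(P[n][:,1],[99,99.8]).round(1))
E
```

```text
cover 9467 [[-20.0, -28.9], [20.3, 29.8]] 53.65883536498582
nest 6373 [[-57.1, 38.0], [58.2, 52.0]]
far edge [53. 53.]
```

```bash
python3 -m crank '[[0.2,0,-0.001,-0.006,0],[0.2,0,0,-0.006,0],[0.2,0,0,-0.004,0],[0.2,0,0,-0.001,0],[0.2,0,0,0,0]]'
```

```text
time_s: 6.4
position: [560.6, 121.1, 198.4]
orientation: [0.811, 0.585, -0.0, -0.0]
ft_force: [-0.4, -0.8, -0.1]
gripper_width: 36.0
finger_force: 60.7
```

```bash
python3 -m crank '[[0.46,0,0,0,0],[0.5,0,0,0,0],[0.6,0,0,0,0],[0.6,0,0,0,0],[0.6,0,0,0,0],[0.6,0,0,0.01,0],[0.6,0,0,0.03,0],[0.6,0,0,0.04,0],[0.6,-0.005,-0.015,0.04,0],[0.6,-0.01,-0.03,0,0],[0.6,-0.005,-0.015,0,0],[0.6,0,0,0,0],[0.6,0,0,0,0]]'
python3 - <<'E'
from look import *
z=grab("w5");blob(z,561,121,60,25,45)
E
```

```text
time_s: 7.7
position: [540.5, 61.1, 318.2]
orientation: [0.812, 0.584, -0.0, -0.0]
ft_force: [0.1, 0.6, -0.2]
gripper_width: 51.4
finger_force: 0.0
7.75 [540.7  61.5 318.1] [ 8.113e-01  5.846e-01 -3.000e-04 -4.000e-04] 50.90049096366331
[ 255   80   51   81 3654] z pct [33.5 35.2 36.5] ((561.93994140625, 119.86892700195312), (58.93935012817383, 37.48793029785156), 71.67667388916016)
```

View pics/w5.png

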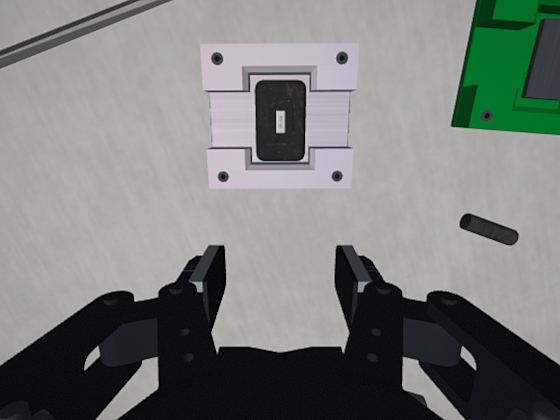

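The wrist view shows the cover at (281,120) lying centred, square and proud in the recess (top about 35.5 mm), let go of. Now I'll shut the fingers and press at its centre.

```bash
python3 -m crank '[[0,0.005,0.015,0,0],[0,0.0055,0.015,0,0],[0,0.0055,0.015,0,0],[0,0.005,0.014,0,0],[0,0,0,-0.04,0],[0,0,0,-0.04,0],[0,0,0,-0.015,0],[0,0,0,0,0],[0,0,0,-0.006,0],[0,0,0,-0.005,0],[0,0,0,-0.003,0],[0,0,0,0,0]]'
```

```text
time_s: 8.95
position: [561.8, 120.1, 210.1]
orientation: [0.811, 0.585, 0.0, 0.0]
ft_force: [-0.9, 1.1, 0.4]
gripper_width: -0.1
finger_force: 0.0
```

```bash
python3 -m crank '[[0,0,0,-0.002,0],[0,0,0,-0.002,0],[0,0,0,-0.001,0],[0,0,0,0,0]]'; python3 -m crank '[[0,0,0,-0.001,0],[0,0,0,-0.001,0],[0,0,0,0,0]]'
```

```text
time_s: 9.35
position: [562.0, 120.1, 205.1]
orientation: [0.811, 0.585, 0.0, 0.0]
ft_force: [0.7, -0.1, 3.0]
gripper_width: -0.1
finger_force: 1.8
time_s: 9.65
position: [562.0, 120.2, 203.0]
orientation: [0.811, 0.585, 0.0, 0.0]
ft_force: [0.9, 0.2, 4.4]
gripper_width: -0.0
finger_force: 2.0
```

```bash
python3 -m crank '[[0,0,0,-0.001,0],[0,0,0,-0.001,0],[0,0,0,0,0]]'; python3 -m crank '[[0,0,0,-0.001,0],[0,0,0,0,0]]'
```

```text
time_s: 9.95
position: [562.1, 120.2, 202.3]
orientation: [0.811, 0.585, 0.001, 0.0]
ft_force: [-4.1, -1.6, 20.6]
gripper_width: -0.0
finger_force: 10.3
time_s: 10.15
position: [562.1, 120.2, 202.1]
orientation: [0.811, 0.585, 0.001, 0.0]
ft_force: [-6.9, -3.3, 31.1]
gripper_width: -0.0
finger_force: 15.7
```

The pad has reached its hard stop: force rose to 31 N at 202 mm, which is flush. Retreating and checking.

```bash
python3 -m crank '[[0,0,0,0.005,0],[0,0,0,0.03,0],[0,0,0,0.04,0],[0,0,0,0.04,0],[0,-0.01,-0.03,0,0],[0,-0.01,-0.03,0,0],[0,0,0,0,0],[0,0,0,0,0],[0,0,0,0,0]]'
python3 - <<'E'
from look import *
z=grab("w6");blob(z,561,121,60,18,45)
W=world(z);p=z['p'];m=(W[...,2]>20)&(W[...,2]<40)&(p.min(2)>110)&(np.hypot(W[...,0]-561,W[...,1]-121)<90);print(np.percentile(W[m][:,2],[50,75]))
m=(abs((W[...,:2]-[561.8,120])).max(-1)<12)&(z['d']>0);q=W[m];A=np.c_[q[:,:2]-q[:,:2].mean(0),np.ones(len(q))];print(np.linalg.lstsq(A,q[:,2],rcond=None)[0])
E
```

```text
time_s: 11.05
position: [541.9, 60.6, 314.5]
orientation: [0.811, 0.585, 0.0, -0.0]
ft_force: [0.0, 0.5, -0.4]
gripper_width: -0.4
finger_force: 0.0
11.1 [541.9  60.8 314.5] [ 8.11e-01  5.85e-01  0.00e+00 -1.00e-04] -0.11672218241218374
[ 254   81   49   80 3597] z pct [26.7 28.5 29.8] ((561.7799072265625, 119.60621643066406), (59.447391510009766, 37.53718948364258), 72.830322265625)
[28.48188663 28.97240175]
[-1.78342735e-04 -3.67037721e-03  2.89549876e+01]
```

View pics/w6.png

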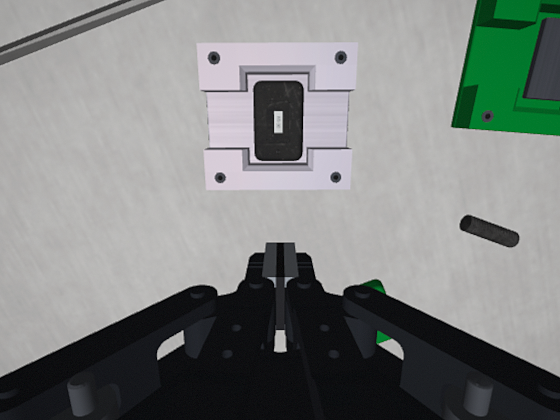

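The cover at (278,121) is flush (28.5 mm against the nest's 28.5), level, centred and in line, and the robot is clear of it.

```bash
python3 -c "from rig import job;print(job.finish_job())"
```

```text
the job is handed in; nothing more can be done
None
```

The oblong cover is in the nest's recess, pressed flush, level and in line; the other two covers were never touched, and the job was handed in at about 11 s (no verdict was returned).

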